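Present the labelled glass test slide over the light pad

ROBOT

A 6-joint arm with a two-finger parallel gripper is mounted at the origin on the work surface. World frame = base frame: x ahead of the robot, y to its left, z up, the work surface at z = 0. Lengths are in m, angles in rad, forces in N, time in s.
With the tool pointing down it reaches from about 0.25 to 0.775 m from the base axis. Payload 4 kg.
Tool frame: the origin (TCP) lies at the very end of the fingers, on their centre line; the grasp point (between the pads) lies 19 mm behind it; z points along the fingers, y is the direction in which the jaws open and shut (so a half turn about z gives the same grasp; the last joint's range is limited). The gripper opens to 85 mm and grips with 20 to 120 N. Pads are 22 mm wide; open, the fingers measure 114 mm over their backs; the gripper's body (76 mm by 85 mm) begins 54 mm behind the grasp point. The pads swing forward as they close: fully open they stand 13 mm farther back than shut.
Start: joints at [1.205, 0.087, 1.371, -0, 1.684, -0.103], TCP at [0.143, 0.531, 0.231] pointing down, gripper open.
Joint ranges: [-3.1, 3.1], [-0.76, 2.03], [0.27, 2.55], [-1.08, 4.22], [0.17, 2.65], [-2.57, 2.57]. Speed limits (rad/s): [2.79, 2.79, 3.14, 3.14, 3.14, 3.14].

INTERFACE

Orientations are given as a unit quaternion [x, y, z, w].
In Python, from bench import manip, viewer gives the robot as it stands.
- The arm moves only by the tool carry_out, never from a script. Its arguments are lists of equal length, an entry for each row: "travel": the shift along the world's x, y, z in cm, a list of three; "twist": the turn, a rotation vector about the world's x, y, z in rad, a list of three; "claw": the opening in per cent of the stroke, from 0 (shut) to 100 (fully open). A call has 1 to 20 rows; each row shifts and turns the pose as measured when the row begins; what a row does not reach is not made up. A row lasts 1/8 s, in which the tool goes at most 62.5 mm and 10.7 degrees, less where a joint would pass 70% of its speed; a pose out of reach is approached as far as the arm can. A call is refused whole if a number of a shift passes 6.25 or a number of a turn 0.188, either way. A call with a gripper value outside its range is refused whole. The fingers move at their own pace and stop on an object; "force" is the grip in N (left out, the last holds). Time passes only in rows, so rows that do not move let the fingers close. It gives the time, the measured TCP pose, the force and the opening at its end, in the units of the state.
- manip.observe(): the state, without advancing time (a new reading comes with each control period).
- viewer.capture(name): name is "scene" or "side" or "wrist"; returns a dict with "frame" (384x512x3 uint8, blue, green, red), "range_z" (384x512 float32, m along the optical axis (not along the pixel's ray), 0 where there is no reading), "intrinsics" (3x3 intrinsics, pixels), "world_from_camera" (4x4, takes a point from camera to world coordinates); the wrist camera has in their place "mount" (4x4, takes a point from camera to tool coordinates, whose origin is the TCP and whose axes are the flange's). Camera axes: x right, y down, z forward; pixel columns grow to the right and rows downward; lengths in m; the calibration is good to about 2 mm. A picture is of the moment at which its call begins: read the wrist's pose just before it.
- manip.close_job(): hands the job in, once; it reports no verdict.
Trained networks look in a picture, given as the dict that the camera call returned (one of the last four; its "shot" number tells which), for a name from the list of things; names that differ only in an ending like _2 or _b are one class to them, and where a whole thing is asked for, a point or a joint stands for the part that bears it (a point fixed in the world has none). Each returns a list of dicts, best first, with "p" (0 to 1); they miss things now and then, are a little off and sometimes report something else, mostly with a low value. They report only what shows in the picture. A call takes as long as a camera call.
- viewer.regions_of(picture, thing): "mask" (384x512 bool, what is visible of it) and "pixel" ([column, row] in pixels, amid what is visible of it).
The state is a dict: "clock": time; "joint_positions": joint angles; "joint_vel": joint speeds; "effort": joint torques, N m; "position": TCP position; "ee_rot": TCP orientation; "ft_force": force on the tool from outside, world axes, zero at the start; "wrist_torque": the same for the moment, N m; "opening": finger opening in m.
Only numpy, scipy, OpenCV 4.12 (cv2) and the standard library are available. Lean on these libraries where they do the work, as an engineer would, in place of code of your own. Each camera call takes 0.05 s, during which the arm holds its last target.

TASK

Three glass test slides stand on end in small wooden stands on the jeweller's bench. Take the one with a small notch cut from a corner by its clear end, turn it so that its labelled face is up and the slide is roughly level, and hold the frosted, labelled end still over the middle of the square light pad, about a hand's breadth above it. Leave the two plain slides standing as they are; the program finishes while the gripper is still holding the slide there, with nothing else supporting it.

Things in the scene. Friction and masses are not known exactly. Their poses are not given: they have to be found in the camera images.
- slide_center (a point): centre of the notched glass slide, a slab 36 mm wide (y axis), 8 mm thick (x) and 100 mm long (z), about 70 g. It starts upright on end, z axis up, its lower end 6 mm above the bench. As it stands the frosted end is the lower one: the 40 mm at -z are frosted white, the upper 60 mm clear. The x axis points straight out of the labelled face, which may face any way round.
- slide_label (a point): middle of the frosted end on the labelled face: 30 mm from slide_center towards -z and 4 mm towards +x; same axes as slide_center. A white paper label lies on the frosted part of this (+x) face only.
- slide_notch (a point): middle of the small notch cut from the corner of the frosted end at +y, 9 mm of the width by 20 mm of the length; same axes as slide_center. Looking at the labelled face with the frosted end down, the notch is at the lower right.
- stand_top (a point): centre of the top of the notched slide's wooden stand, fixed, 18 mm high, 70 mm along the slide's x and 26 mm along its y, so the slide sticks out 5 mm each side. Its groove, 10 mm wide, 12 mm deep and open at both ends, lets the slide be drawn straight up. Place and heading vary.
- pad_top (a point): centre of the upper face of the square light pad, 120 x 120 x 8 mm, grey frame with a white lit top, fixed flat on the bench; z up.
- blank1_center (a point): plain rectangular glass slide one, 36 x 8 x 100 mm with four whole corners and no label, standing on end in its own wooden stand like the others. The point is its centre. To be left standing there.
- blank2_center (a point): plain rectangular glass slide two, 36 x 8 x 100 mm with four whole corners and no label, standing on end in its own wooden stand like the others. The point is its centre. To be left standing there.

How it is judged:
At the end, for the whole second after the job is handed in: The fingers alone hold the notched slide by its clear half, at rest; labelled face up within about 30 degrees; middle of the frosted end within 50 mm of the pad's centre seen from above and 50 to 220 mm above the pad; the two plain slides within 15 mm of where they stood (angle between slide_label's own x axis and vertical below 0.52 rad and horizontal distance between slide_label and pad_top below 0.05 m and z of slide_label in the frame of pad_top between 0.05 and 0.22 m and z of the grasp point in the frame of slide_center above 0 m and contact force between the fingers and slide above 0.5 N and contact force between slide and pad below 0.05 N and contact force between slide and blank1 below 0.05 N and contact force between slide and blank2 below 0.05 N and linear speed of slide below 0.03 m/s and angular speed of slide below 0.2 rad/s and distance of each of blank1_center, blank2_center from where it was at the start of the episode below 0.015 m); the arm keeps its last pose, push and grip.
It fails at once if a plain slide is knocked or moved (distance of any of blank1_center, blank2_center from where it was at the start of the episode above 0.02 m).
It also fails if it takes over 45 s, if anything falls off the work surface, if the arm or the gripper's body presses on something with over 40 N, if the wrist force passes 120 N, or if a joint passes its speed limit or range.

## Working session

There is one attempt and no reset: what is moved stays moved. The work goes in short steps, Python scripts to look and compute and a tool call to move; the robot and the scene stay as the last step left them, time stands still between calls to the robot, and variables do not carry over. Pictures are saved under pics/ and viewed, and the job is handed in when it is done.

Besides the shell and the picture viewer there is one more tool, called as a command line: name --argument value ..., lists and objects as JSON in quotes. carry_out: Moves the arm, as the interface text tells. Its arguments: {"type":"object","properties":{"travel":{"type":"array"},"twist":{"type":"array"},"claw":{"type":"array"},"force":{"type":"number"}},"required":["travel","twist","claw"]}

```bash
mkdir -p pics; ls
python3 - <<'E'
from bench import manip, viewer
import cv2,pickle
d={}
for n in ["scene","side","wrist"]:
    s=manip.observe()
    c=viewer.capture(n); d[n]=c; c['state']=s
    cv2.imwrite(f"pics/{n}0.png",c["frame"])
    for t in ["slide_center","slide_label","slide_notch","blank1_center","pad_top","stand_top"]:
        try:
            for r in viewer.regions_of(c,t)[:4]: print(n,t,round(r["p"],2),r["pixel"],r["mask"].sum())
        except Exception as e: print(n,t,e)
pickle.dump(d,open("d0.pkl","wb"))
print(manip.observe())
E
```

```text
pics
scene slide_center 0.83 [177.7, 131.8] 321
scene slide_label 0.72 [177.7, 132.4] 351
scene slide_notch 0.93 [178.5, 134.2] 347
scene blank1_center 0.64 [358.6, 242.4] 356
scene pad_top 0.61 [273.4, 185.5] 1930
scene stand_top 0.58 [181.4, 152.0] 164
side slide_center 0.83 [293.7, 131.4] 278
side slide_label 0.58 [293.4, 132.5] 263
side slide_notch 0.63 [293.2, 134.0] 260
side blank1_center 0.71 [236.6, 337.6] 386
side blank1_center 0.35 [295.6, 131.4] 242
side pad_top 0.56 [292.4, 234.6] 2616
side stand_top 0.84 [289.8, 144.7] 272
{'clock': 1.05, 'joint_positions': array([ 1.20491825e+00,  8.71363953e-02,  1.37071864e+00, -1.41538919e-05,
        1.68357890e+00, -1.03102629e-01]), 'joint_vel': array([-0.00104087, -0.00010424, -0.00121867, -0.00152417,  0.00106254,
       -0.00063678]), 'effort': array([-6.57111523e-04, -3.51743281e+01, -3.13463438e+01, -3.36148996e-04,
        3.60008526e-04, -2.02514549e-06]), 'position': array([0.14288305, 0.5311272 , 0.23136621]), 'ee_rot': array([1.31010820e-01, 9.91380935e-01, 7.55566425e-05, 2.52791210e-05]), 'ft_force': array([-0.16344245,  0.25417836, -0.1278594 ]), 'wrist_torque': array([-0.00409591, -0.04908023,  0.02240228]), 'opening': 0.08562041744567706}
```

Run:
```python
import cv2,pickle,numpy as np
d=pickle.load(open("d0.pkl","rb"))
a=cv2.resize(d["scene"]["frame"],(800,600),interpolation=cv2.INTER_CUBIC);cv2.imwrite("pics/s0.png",a)
a=cv2.resize(d["side"]["frame"],(800,600),interpolation=cv2.INTER_CUBIC);cv2.imwrite("pics/d0.png",a)
for n in ("scene","side"): print(d[n]["world_from_camera"].round(3),d[n]["intrinsics"])
```

```text
[[-0.64   0.647 -0.414  0.958]
 [ 0.768  0.53  -0.36   0.385]
 [-0.014 -0.548 -0.836  0.895]
 [ 0.     0.     0.     1.   ]] [[421.3249488    0.         250.90699943]
 [  0.         421.3249488  191.88219101]
 [  0.           0.           1.        ]]
[[-0.958 -0.22   0.181  0.409]
 [-0.285  0.748 -0.599  0.52 ]
 [-0.003 -0.626 -0.78   0.744]
 [ 0.     0.     0.     1.   ]] [[403.64743907   0.         251.79129109]
 [  0.         403.64743907 196.61084675]
 [  0.           0.           1.        ]]
```

View pics/s0.png

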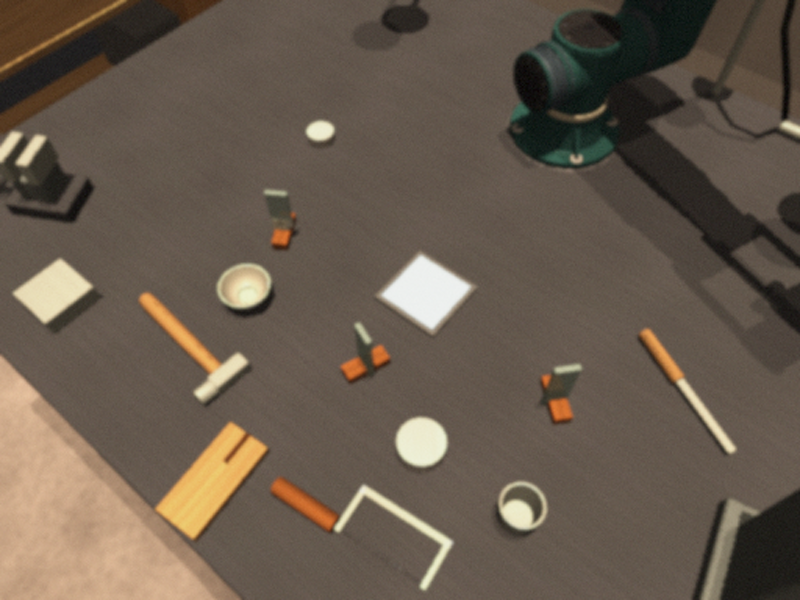

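View pics/d0.png

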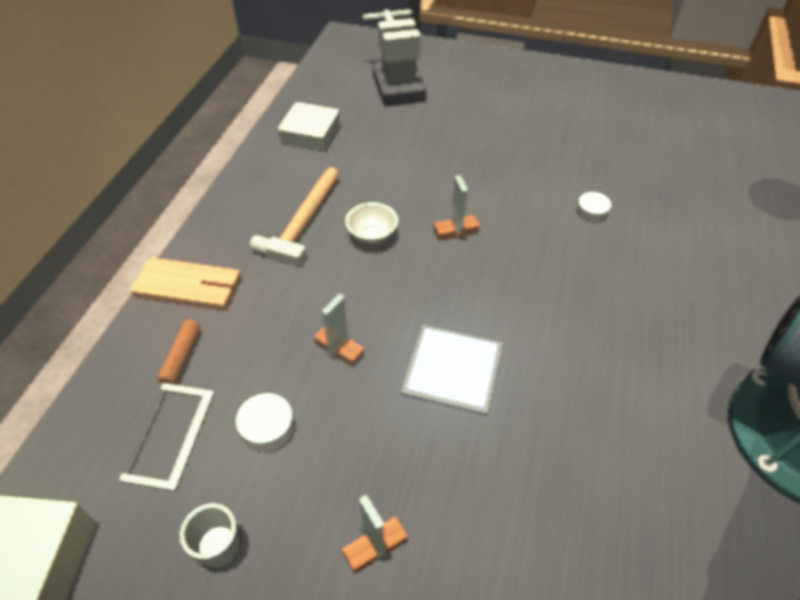

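View pics/wrist0.png

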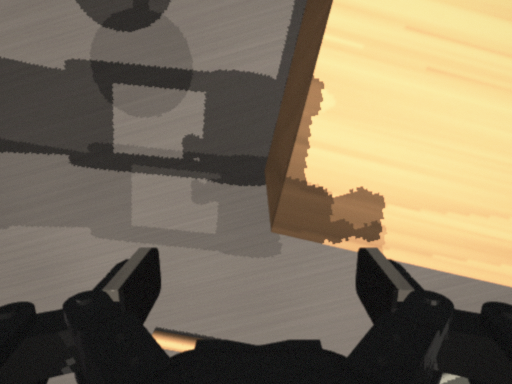

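```bash
cat > h.py <<'E'
import numpy as np,pickle,cv2
def cloud(c,T=None):
    K=c["intrinsics"];z=c["range_z"];v,u=np.mgrid[:384,:512]
    p=np.stack([(u-K[0,2])/K[0,0]*z,(v-K[1,2])/K[1,1]*z,z],-1)
    if T is None:T=c["world_from_camera"]
    w=p@T[:3,:3].T+T[:3,3]; w[z<=0]=np.nan
    return w
E
python3 - <<'E'
from h import *
d=pickle.load(open("d0.pkl","rb"))
for n,boxes in (("scene",[(177,132),(235,222),(360,248),(273,186)]),("side",[(294,132),(216,212),(238,338),(290,236)])):
    c=d[n];w=cloud(c);tiles=[]
    for (u,v) in boxes:
        R=32
        sub=w[max(0,v-R):v+R,u-R:u+R];m=(sub[...,2]>0.03)&(sub[...,2]<.2)
        P=sub[m];m2=(sub[...,2]>.012)&(sub[...,2]<=.022);Q=sub[m2]
        print(n,u,v,len(P),np.nanmedian(P,0).round(3) if len(P) else None,P[:,2].max() if len(P) else None,"stand",Q.mean(0).round(3) if len(Q) else None,len(Q))
        if len(P)>10:
            X=P[:,:2]-P[:,:2].mean(0);l,e=np.linalg.eigh(X.T@X/len(X));print("   dir",np.degrees(np.arctan2(e[1,1],e[0,1])),np.sqrt(l))
        if len(Q)>10:
            X=Q[:,:2]-Q[:,:2].mean(0);l,e=np.linalg.eigh(X.T@X/len(X));print("   standdir",np.degrees(np.arctan2(e[1,1],e[0,1])),np.sqrt(l))
        t=c["frame"][max(0,v-R):v+R,u-R:u+R];tiles.append(cv2.resize(t,(400,300) if False else (300,300),interpolation=cv2.INTER_CUBIC))
    im=np.vstack([np.hstack(tiles[:2]),np.hstack([tiles[2],tiles[3]])])
    cv2.imwrite(f"pics/z_{n}.png",im)
E
```

```text
scene 177 132 319 [ 0.529 -0.233  0.075] 0.10980439742765491 stand [ 0.541 -0.226  0.018] 130
   dir 123.75315495977051 [0.00214916 0.01111774]
   standdir -156.86263245356633 [0.00809146 0.01636401]
scene 235 222 214 [0.638 0.051 0.082] 0.10989790682523681 stand [0.633 0.046 0.018] 276
   dir 74.17811765541413 [0.0025858 0.0119173]
   standdir 177.34613835459365 [0.01198126 0.03126108]
scene 360 248 330 [0.506 0.296 0.078] 0.10904431395446823 stand [0.511 0.305 0.018] 221
   dir 135.58657486842114 [0.00222783 0.01129261]
   standdir 59.23581039186739 [0.00823545 0.01918063]
scene 273 186 0 None None stand [0.471 0.033 0.013] 66
   standdir 144.21699831211095 [0.02838743 0.03371395]
side 294 132 239 [ 0.528 -0.228  0.076] 0.10866723076732221 stand [ 0.53  -0.232  0.018] 202
   dir 127.57960950533163 [0.00238999 0.01196496]
   standdir -148.2589871269821 [0.00848698 0.02248089]
side 216 212 383 [0.635 0.05  0.077] 0.10860282639538654 stand [0.63  0.05  0.018] 243
   dir 67.19960383287047 [0.00222975 0.01149386]
   standdir 167.2900998366821 [0.00840579 0.02171478]
side 238 338 323 [0.501 0.299 0.089] 0.10899576819842571 stand [0.502 0.299 0.018] 503
   dir 141.29952655502245 [0.00255606 0.01169718]
   standdir 46.62869783381872 [0.00817502 0.02226184]
side 290 236 0 None None stand [0.47  0.036 0.012] 28
   standdir 145.14161978804648 [0.02685421 0.03285286]
```

View pics/z_scene.png

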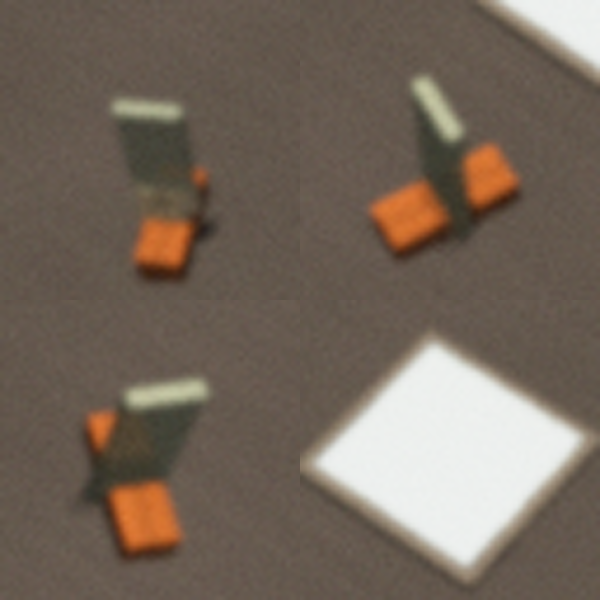

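View pics/z_side.png

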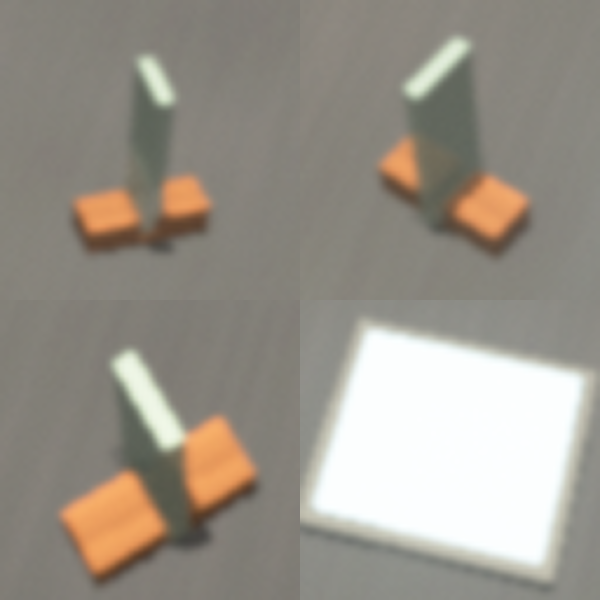

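Run:
```python
from h import *
d=pickle.load(open("d0.pkl","rb"))
c=d["wrist"];print(c["mount"].round(4),c["intrinsics"].round(1))
from scipy.spatial.transform import Rotation as R
print(R.from_quat(c["state"]["ee_rot"]).as_matrix().round(3))
```

```text
[[-3.000e-04 -9.662e-01 -2.578e-01  6.510e-02]
 [ 1.000e+00 -3.000e-04  1.000e-04  5.000e-04]
 [-2.000e-04 -2.578e-01  9.662e-01 -1.421e-01]
 [ 0.000e+00  0.000e+00  0.000e+00  1.000e+00]] [[325.9   0.  257.9]
 [  0.  325.9 198.8]
 [  0.    0.    1. ]]
[[-0.966  0.26   0.   ]
 [ 0.26   0.966  0.   ]
 [-0.     0.    -1.   ]]
```

carry_out --travel '[[1.5,-5,0.2],[1.5,-5,0.2],[1.75,-5,0],[1.75,-5,0],[1.75,-5,0],[1.75,-5,0],[1.75,-5,0],[1.75,-5,0],[1.75,-5,0],[1.75,-5,0],[1.75,-5,0],[1.75,-5,0],[1.75,-5,0],[2,-5,0],[2,-5,-1],[2,-5,-1]]' --twist '[[0,0,0],[0,0,0],[0,0,0],[0,0,0],[0,0,0],[0,0,0],[0,0,0],[0,0,0],[0,0,0],[0,0,0],[0,0,0],[0,0,0],[0,0,0],[0,0,0],[0,0,0],[0,0,0]]' --claw '[100,100,100,100,100,100,100,100,100,100,100,100,100,100,100,100]'

```text
clock: 3.05
position: [0.4294, -0.2932, 0.2185]
ee_rot: [0.128, 0.992, -0.0, 0.011]
ft_force: [0.6, 0.4, 1.4]
opening: 0.0854
```

```bash
cat > w.py <<'E'
import sys
from h import *
from bench import manip, viewer
from scipy.spatial.transform import Rotation as R
n=sys.argv[1]
s=manip.observe();c=viewer.capture("wrist")
T=np.eye(4);T[:3,:3]=R.from_quat(s["ee_rot"]).as_matrix();T[:3,3]=s["position"]
c["world_from_camera"]=T@c["mount"];c["state"]=s
pickle.dump(c,open(n+".pkl","wb"));cv2.imwrite(f"pics/{n}.png",c["frame"])
print(s["clock"],s["joint_positions"].round(4).tolist(),s["position"].round(4).tolist(),s["ee_rot"].round(4).tolist(),s["ft_force"].round(2),s["opening"])
E
python3 w.py w1
```

```text
3.05 [-0.7157, 0.0093, 1.4775, 0.0119, 1.6369, -2.0284] [0.4294, -0.2932, 0.2185] [0.1282, 0.9917, -0.0, 0.0107] [0.63 0.39 1.43] 0.08543271510081908
```

View pics/w1.png

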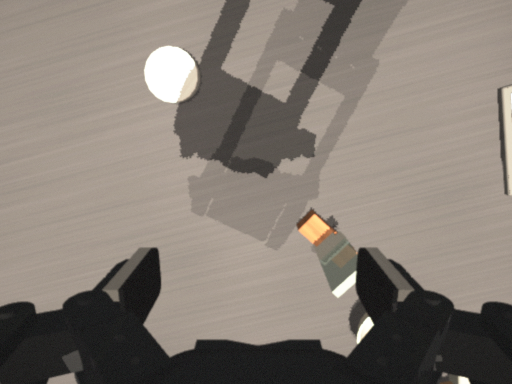

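Run:
```python
from h import *
c=pickle.load(open("w1.pkl","rb"));cv2.imwrite("pics/w1z.png",cv2.resize(c["frame"][200:310,280:390],(600,600),interpolation=cv2.INTER_CUBIC))
```

```text
(no output)
```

View pics/w1z.png

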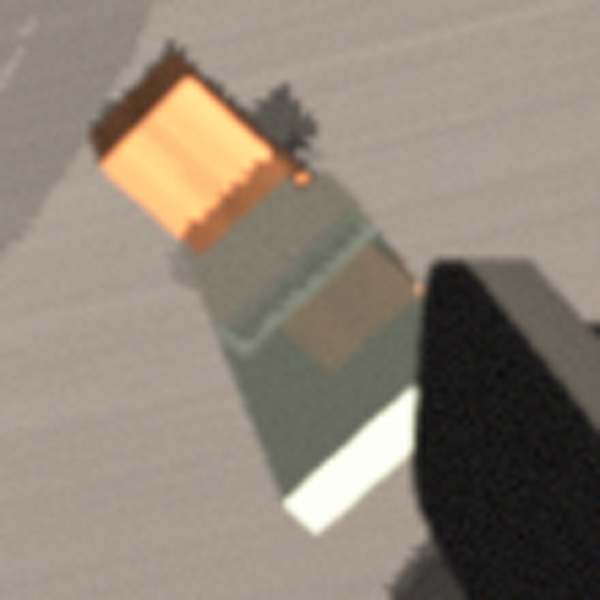

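carry_out --travel '[[-0.8,0,0.4],[-0.8,0,0.4],[-0.8,0,0.4],[-0.6,0,0.4],[0,0,0.4],[0,0,0]]' --twist '[[0.04,-0.15,0],[0.04,-0.15,0],[0.04,-0.15,0],[0.04,-0.15,0],[0.04,-0.15,0],[0,0,0]]' --claw '[100,100,100,100,100,100]'

```text
clock: 3.85
position: [0.4106, -0.2938, 0.2436]
ee_rot: [0.133, 0.912, 0.145, 0.359]
ft_force: [-0.2, 0.6, -0.5]
opening: 0.0852
```

```bash
python3 w.py w2
```

```text
3.85 [-1.2267, -0.2362, 1.8424, 0.7954, 1.4712, -2.5655] [0.4106, -0.2938, 0.2436] [0.1326, 0.9123, 0.1451, 0.3594] [-0.25  0.59 -0.53] 0.08519675847333473
```

View pics/w2.png

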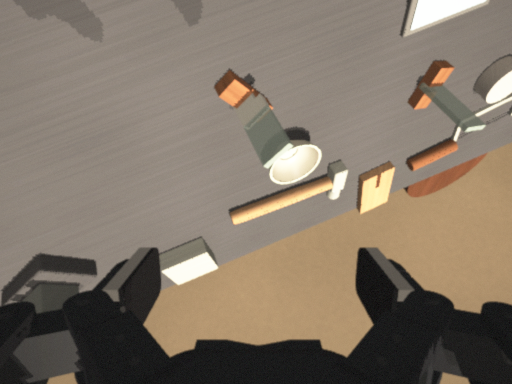

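Run:
```python
from h import *
c=pickle.load(open("w2.pkl","rb"));f=c["frame"][55:180,205:330][::-1,::-1];cv2.imwrite("pics/w2z.png",cv2.resize(f,(600,600),interpolation=cv2.INTER_CUBIC))
```

```text
(no output)
```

View pics/w2z.png

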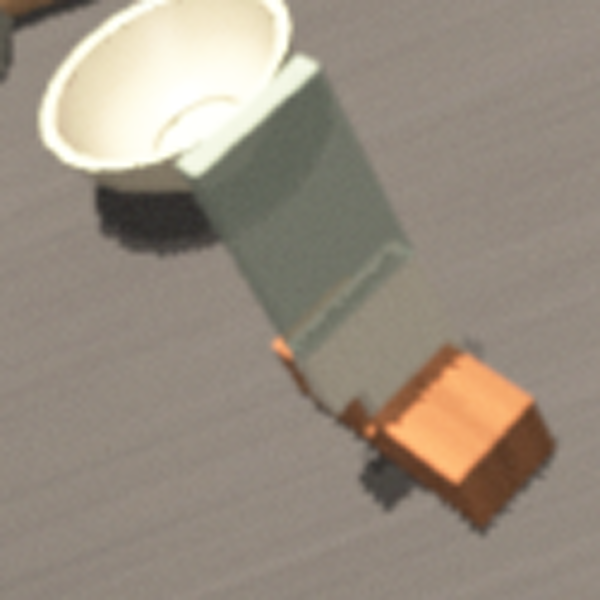

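Run:
```python
from h import *
d=pickle.load(open("d0.pkl","rb"))
cs=[("scene",d["scene"]),("side",d["side"]),("w1",pickle.load(open("w1.pkl","rb"))),("w2",pickle.load(open("w2.pkl","rb")))]
for n,c in cs:
    w=cloud(c);near=np.hypot(w[...,0]-.53,w[...,1]+.232)<.035
    for lo,hi in((.1,.115),(.04,.1)):
        m=near&(w[...,2]>lo)&(w[...,2]<hi);P=w[m]
        if len(P)<8: continue
        r=cv2.minAreaRect((P[:,:2]*1000).astype(np.float32));l,e=np.linalg.eigh(np.cov(P[:,:2].T));
        print(n,lo,len(P),np.round(r[0],1),np.round(r[1],1),round(r[2],1),"pca",np.degrees(np.arctan2(e[1,1],e[0,1])).round(1),P.mean(0).round(4),P[:,2].max().round(4))
    m=(np.hypot(w[...,0]-.53,w[...,1]+.232)<.06)&(w[...,2]>.014)&(w[...,2]<.021);P=w[m]
    r=cv2.minAreaRect((P[:,:2]*1000).astype(np.float32));print("  stand",len(P),np.round(r[0],1),np.round(r[1],1),round(r[2],1))
for n,c in cs[:2]:
    w=cloud(c);m=(np.hypot(w[...,0]-.468,w[...,1]-.034)<.1)&(w[...,2]>.005)&(w[...,2]<.013);P=w[m]
    r=cv2.minAreaRect((P[:,:2]*1000).astype(np.float32));print("pad",n,len(P),np.round(r[0],1),np.round(r[1],1),round(r[2],1))
```

```text
scene 0.1 63 [ 527.9 -233.4] [11.5 36.7] 35.3 pca 123.0 [ 0.5277 -0.2328  0.1053] 0.1098
scene 0.04 223 [ 530.6 -232. ] [16.  37.4] 43.3 pca 123.5 [ 0.5295 -0.2325  0.07  ] 0.0996
  stand 111 [ 529.6 -237.2] [70.9 31.2] 32.9
side 0.1 49 [ 528.7 -233.6] [ 9.7 38.7] 34.7 pca 122.3 [ 0.5291 -0.2335  0.1055] 0.1087
side 0.04 164 [ 529.6 -234.8] [ 8.7 40.3] 34.0 pca 129.3 [ 0.5279 -0.2287  0.0712] 0.1
  stand 180 [ 531.  -236.6] [71.8 32.6] 34.7
w1 0.1 338 [ 528.7 -238.1] [ 9.1 30.5] 33.4 pca 126.8 [ 0.5288 -0.2402  0.1046] 0.1075
w1 0.04 1154 [ 524.2 -237. ] [ 8.6 36.9] 21.9 pca 121.3 [ 0.524  -0.2372  0.0721] 0.1
  stand 666 [ 528.4 -238.5] [69.8 29.8] 32.3
w2 0.1 311 [ 527.4 -235.5] [10.5 36.1] 33.3 pca 121.8 [ 0.5258 -0.2357  0.1039] 0.1063
w2 0.04 1495 [ 524.  -236.9] [10.2 36.9] 19.0 pca 120.2 [ 0.5238 -0.2363  0.0713] 0.0999
  stand 656 [ 528.9 -238.4] [70.1 30. ] 32.1
pad scene 1832 [455.6  40.1] [151.  143.2] 1.9
pad side 2559 [459.3  32.1] [123.5 147.5] 89.1
```

```bash
cat > g.py <<'E'
from h import *
from bench import manip
from scipy.spatial.transform import Rotation as R
def rv(h_x,tilt=None):
    s=manip.observe();a=np.radians(h_x);x=np.array([np.cos(a),np.sin(a),0]);z=np.array([0,0,-1.]);y=np.cross(z,x)
    Rt=R.from_matrix(np.c_[x,y,z]);return s,(Rt*R.from_quat(s["ee_rot"]).inv()).as_rotvec()
E
python3 - <<'E'
from g import *
s,r=rv(123.5);print(r.round(3),s["position"],np.array([.528,-.235,.2])-s["position"])
c=pickle.load(open("d0.pkl","rb"))
for n,sd in (("scene",(273,186)),("side",(290,236))):
    f=c[n]["frame"];g=cv2.cvtColor(f,cv2.COLOR_BGR2GRAY);m=(g>200).astype(np.uint8);_,lab=cv2.connectedComponents(m);k=lab==lab[sd[1],sd[0]]
    v,u=np.nonzero(k);q=cv2.minAreaRect(np.c_[u,v].astype(np.float32));cc=c[n];K=cc["intrinsics"];T=cc["world_from_camera"]
    ray=np.stack([(u-K[0,2])/K[0,0],(v-K[1,2])/K[1,1],np.ones(len(u))],-1)@T[:3,:3].T
    P=T[:3,3]+ray*((.008-T[2,3])/ray[:,2])[:,None]
    rr=cv2.minAreaRect((P[:,:2]*1000).astype(np.float32));print(n,rr,P.mean(0))
E
```

```text
[ 0.089  0.806 -0.662] [ 0.41099581 -0.29379784  0.24393766] [ 0.11700419  0.05879784 -0.04393766]
scene ((469.4229736328125, 33.469215393066406), (104.777099609375, 103.70233917236328), 0.16162893176078796) [0.47058358 0.0338384  0.008     ]
side ((471.4195251464844, 31.134817123413086), (111.30865478515625, 112.03472137451172), 0.6020680665969849) [0.47070192 0.03317681 0.008     ]
```

carry_out --travel '[[1,0.5,0],[1.5,0.8,0],[1.8,0.9,0],[1.8,0.9,0],[1.8,0.9,0],[1.8,0.9,-1],[1.8,0.9,-1],[0,0,-0.5],[0,0,0]]' --twist '[[0.013,0.115,-0.095],[0.013,0.115,-0.095],[0.013,0.115,-0.095],[0.013,0.115,-0.095],[0.013,0.115,-0.095],[0.013,0.115,-0.095],[0.013,0.115,-0.095],[0,0,0],[0,0,0]]' --claw '[100,100,100,100,100,100,100,100,100]'

```text
clock: 5.03
position: [0.5369, -0.2321, 0.2248]
ee_rot: [0.474, 0.88, -0.017, -0.007]
ft_force: [-0.1, -0.2, 0.6]
opening: 0.0851
```

```bash
python3 w.py w3;  python3 - <<'E'
from g import *
s,r=rv(123.5);print(r.round(3),s["position"],np.array([.528,-.235,.13])-s["position"])
c=pickle.load(open("w3.pkl","rb"));w=cloud(c);near=np.hypot(w[...,0]-.53,w[...,1]+.232)<.05
m=near&(w[...,2]>.1)&(w[...,2]<.112);P=w[m];print(len(P),cv2.minAreaRect((P[:,:2]*1000).astype(np.float32)),P.mean(0))
E
```

```text
5.025 [-0.4857, 0.1793, 1.2811, -0.0349, 1.6959, -1.0729] [0.5369, -0.2321, 0.2248] [0.4739, 0.8804, -0.0174, -0.0073] [-0.08 -0.24  0.62] 0.08511489235631457
[ 0.023 -0.029  0.002] [ 0.53663354 -0.23214856  0.22491647] [-0.00863354 -0.00285144 -0.09491647]
429 ((527.6198120117188, -235.01043701171875), (7.63948917388916, 36.53519058227539), 33.13764190673828) [ 0.52735405 -0.23454884  0.1052745 ]
```

View pics/w3.png

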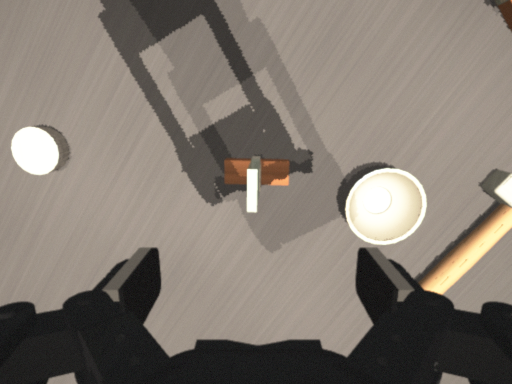

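carry_out --travel '[[-0.9,-0.3,-1],[0,0,-2],[0,0,-2],[0,0,-2],[0,0,-1.5],[0,0,0]]' --twist '[[0.023,-0.029,-0.004],[0,0,0],[0,0,0],[0,0,0],[0,0,0],[0,0,0]]' --claw '[45,45,45,45,45,45]'

```text
clock: 5.82
position: [0.5235, -0.239, 0.1475]
ee_rot: [0.478, 0.878, -0.001, 0.01]
ft_force: [-0.0, -0.5, 0.4]
opening: 0.0384
```

```bash
python3 w.py w4;  python3 - <<'E'
from g import *
s,r=rv(123.1);print(r.round(3),s["position"],np.array([.5276,-.235,.064])-s["position"])
c=pickle.load(open("w3.pkl","rb"));w=cloud(c);print("bowl top",np.nanmax(w[150:260,335:430,2]))
E
```

```text
5.825 [-0.5258, 0.1603, 1.4566, -0.0018, 1.5048, -1.1003] [0.5235, -0.239, 0.1475] [0.4778, 0.8784, -0.0012, 0.0099] [-0.02 -0.55  0.39] 0.038385811244822786
[0.013 0.018 0.003] [ 0.52411079 -0.23934793  0.14860013] [ 0.00348921  0.00434793 -0.08460013]
bowl top 0.25292523642910214
```

View pics/w4.png

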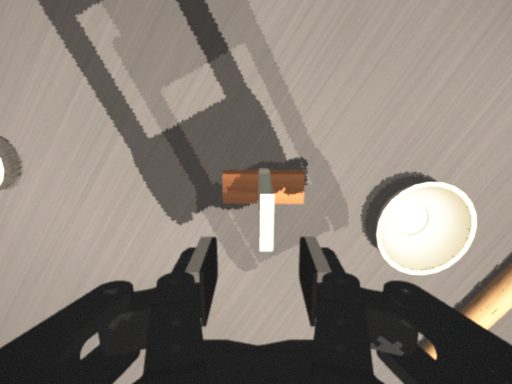

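carry_out --travel '[[0.35,0.45,-1],[0,0,-1],[0,0,0],[0,0,0]]' --twist '[[0.013,0.018,0.003],[0,0,0],[0,0,0],[0,0,0]]' --claw '[45,45,45,45]'

```text
clock: 6.38
position: [0.5291, -0.2351, 0.1295]
ee_rot: [0.476, 0.879, 0.0, 0.001]
ft_force: [0.3, -0.3, 0.6]
opening: 0.0381
```

Run:
```python
from g import *
s,r=rv(123.1);print(r.round(3),s["position"],np.array([.5276,-.235,.064])-s["position"])
```

```text
[ 0.001  0.002 -0.   ] [ 0.52907589 -0.23509668  0.12946598] [-1.47588857e-03  9.66807429e-05 -6.54659827e-02]
```

carry_out --travel '[[-0.15,0,-1.2],[0,0,-1.2],[0,0,-1.2],[0,0,-1.2],[0,0,-1.2],[0,0,-0.7],[0,0,0],[0,0,0]]' --twist '[[0,0,0],[0,0,0],[0,0,0],[0,0,0],[0,0,0],[0,0,0],[0,0,0],[0,0,0]]' --claw '[45,45,45,45,45,45,45,45]'

```text
clock: 7.38
position: [0.5268, -0.2348, 0.0569]
ee_rot: [0.476, 0.879, 0.0, 0.0]
ft_force: [-0.2, 0.7, 0.5]
opening: 0.0386
```

```bash
python3 w.py w5
python3 - <<'E'
from g import *
s,r=rv(123.1);print(r.round(3),s["position"],np.array([.5276,-.235,.064])-s["position"])
E
```

```text
7.375 [-0.5178, 0.2424, 1.5473, 0.0004, 1.3513, -1.0961] [0.5268, -0.2348, 0.0569] [0.4762, 0.8793, 0.0002, 0.0003] [-0.22  0.72  0.55] 0.038606537841941825
[-0.     0.001 -0.   ] [ 0.52680747 -0.23479041  0.05688433] [ 0.00079253 -0.00020959  0.00711567]
```

View pics/w5.png

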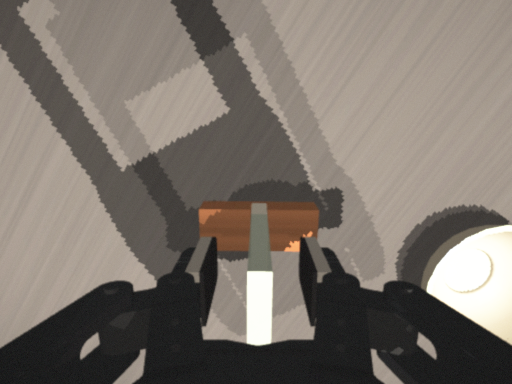

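carry_out --travel '[[0,0,0.5],[0,0,0],[0,0,0],[0,0,0],[0,0,0],[0,0,0]]' --twist '[[0,0,0],[0,0,0],[0,0,0],[0,0,0],[0,0,0],[0,0,0]]' --claw '[20,0,0,0,0,0]' --force 50

```text
clock: 8.18
position: [0.5275, -0.2352, 0.0637]
ee_rot: [0.476, 0.879, 0.0, 0.002]
ft_force: [0.5, 0.4, 0.4]
opening: 0.0074
```

carry_out --travel '[[0,0,1],[0,0,2],[0,0,2],[0,0,3],[0,0,3],[0,0,4],[0,0,4],[0,0,2],[0,0,0]]' --twist '[[0,0,0],[0,0,0],[0,0,0],[0,0,0],[0,0,0],[0,0,0],[0,0,0],[0,0,0],[0,0,0]]' --claw '[0,0,0,0,0,0,0,0,0]'

```text
clock: 9.3
position: [0.5257, -0.2342, 0.2844]
ee_rot: [0.476, 0.879, 0.0, 0.003]
ft_force: [0.3, 1.1, -1.2]
opening: 0.0077
```

Run:
```python
from g import *
from bench import viewer
s,r=rv(123.1);print(s)
ims=[]
for n in("scene","side"):
    c=viewer.capture(n);T=np.linalg.inv(c["world_from_camera"]);p=T@np.r_[s["position"]-[0,0,.02],1];q=c["intrinsics"]@p[:3];u,v=(q[:2]/q[2]).astype(int);print(n,u,v)
    u=np.clip(u,50,460);v=np.clip(v,50,330);ims.append(cv2.resize(c["frame"][v-50:v+50,u-50:u+50],(400,400),interpolation=cv2.INTER_CUBIC))
cv2.imwrite("pics/l1.png",np.hstack(ims))
```

```text
{'clock': 9.3, 'joint_positions': array([-5.17824640e-01,  1.37118794e-01,  1.21166479e+00,  4.44260354e-04,
        1.78770210e+00, -1.09592156e+00]), 'joint_vel': array([-0.0011696 ,  0.00483293,  0.02077652,  0.0019463 ,  0.0027045 ,
        0.00134164]), 'effort': array([-1.48951833e-02, -3.82695043e+01, -3.23555052e+01, -1.11677302e-03,
        5.45504596e-02,  6.49722733e-05]), 'position': array([ 0.52573788, -0.23419858,  0.28441415]), 'ee_rot': array([4.76174828e-01, 8.79346898e-01, 1.61920783e-04, 2.55755004e-03]), 'ft_force': array([ 0.28178818,  1.10182732, -1.18318594]), 'wrist_torque': array([ 0.04652852, -0.02106958,  0.00401436]), 'opening': 0.007667045752097098}
scene 164 73
side 301 58
```

View pics/l1.png

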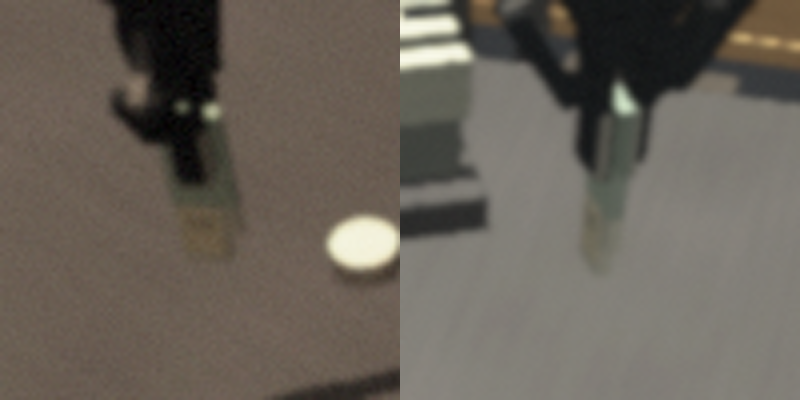

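```bash
cat > kin.py <<'E'
import numpy as np
from scipy.optimize import least_squares
from scipy.spatial.transform import Rotation as R
D=[([1.20491825,.0871363953,1.37071864,0,1.6835789,-.103],[.14288305,.5311272,.23136621]),
([-0.7157,0.0093,1.4775,0.0119,1.6369,-2.0284],[0.4294,-0.2932,0.2185]),
([-1.2267,-0.2362,1.8424,0.7954,1.4712,-2.5655],[0.4106,-0.2938,0.2436]),
([-0.4857,0.1793,1.2811,-0.0349,1.6959,-1.0729],[0.5369,-0.2321,0.2248]),
([-0.5258,0.1603,1.4566,-0.0018,1.5048,-1.1003],[0.5235,-0.239,0.1475]),
([-0.5178,0.2424,1.5473,0.0004,1.3513,-1.0961],[0.5268,-0.2348,0.0569]),
([-.517824640,.137118794,1.21166479,4.4426e-4,1.78770210,-1.09592156],[0.52573788,-0.23419858,0.28441415])]
def fk(q,p):
    a1,h,L2,a3,L3,d6=p
    Rz=lambda a:R.from_euler('z',a);Ry=lambda a:R.from_euler('y',a)
    A=Rz(q[0]);t=A.apply([a1,0,h]);A=A*Ry(q[1]);t=t+A.apply([0,0,L2]);A=A*Ry(q[2]);t=t+A.apply([a3,0,L3])
    A=A*Rz(q[3])*Ry(q[4]);A=A*Rz(q[5])*Rz(np.pi/2);t=t+A.apply([0,0,d6]);return t,A   # tool roll fixed below
def fit():
    return least_squares(lambda p:np.concatenate([fk(q,p)[0]-x for q,x in D])*1e3,[0,.3,.35,0,.35,.25])
E
python3 - <<'E'
from kin import *
f=fit();print(f.x.round(4),f.cost,np.abs(f.fun).max())
q,x=D[2];print(fk(q,f.x)[1].as_quat(),[0.1326,0.9123,0.1451,0.3594]);q=D[0][0];print(fk(q,f.x)[1].as_quat())
E
```

```text
[-0.0125  0.2093  0.4622  0.1065  0.5101  0.3919] 9911.988923092946 52.693289264269055
[0.13259764 0.9122634  0.14507216 0.35937088] [0.1326, 0.9123, 0.1451, 0.3594]
[1.31060903e-01 9.91374315e-01 7.71882599e-05 1.84349235e-05]
```

```bash
python3 - <<'E'
s=open('kin.py').read()
s=s.replace("a1,h,L2,a3,L3,d6=p","a1,h,L2,a3,L3,d6,dy=p").replace("[a1,0,h]","[a1,dy,h]").replace(".35,.25])",".35,.25,.05])")
open('kin.py','w').write(s)
E
cat > ik.py <<'E'
from kin import *
f=fit();P=f.x
lo=np.array([-3.1,-.76,.27,-1.08,.17,-2.57]);hi=np.array([3.1,2.03,2.55,4.22,2.65,2.57])
def ik(pos,Rt,q0s):
    best=None
    for q0 in q0s:
        g=lambda q:np.r_[(fk(q,P)[0]-pos)*10,(fk(q,P)[1]*Rt.inv()).as_rotvec()]
        r=least_squares(g,np.clip(q0,lo+.01,hi-.01),bounds=(lo,hi))
        if best is None or r.cost<best.cost:best=r
    return best
if __name__=="__main__":
    print(P.round(4),f.cost,np.abs(f.fun).max())
    rng=np.random.default_rng(0)
    q0=np.array(D[-1][0])
    for tilt in(0,10,):
     for al in range(-120,121,15):
      a=np.radians(al);t=np.radians(tilt)
      z=np.array([np.cos(a)*np.cos(t),np.sin(a)*np.cos(t),-np.sin(t)]);x=np.array([-np.sin(a),np.cos(a),0]);y=np.cross(z,x)
      pos=np.array([.4705,.0335,.165])-.038*z
      r=ik(pos,R.from_matrix(np.c_[x,y,z]),[q0,[0,-.2,2,0,.3,0],[0,0,1.8,1.5,1.5,-1.5],[0,0,1.8,-1,1.5,1.5],[0,0,1.8,3,1.5,-1.5],[.5,-.3,2,2,1,-2]])
      print(tilt,al,round(r.cost,5),r.x.round(2).tolist())
E
python3 ik.py
```

```text
[1.000e-04 1.526e-01 4.491e-01 1.008e-01 4.997e-01 3.248e-01 5.660e-02] 0.0029840702804006442 0.041242571913596704
0 -120 0.0 [0.41, 0.8, 1.19, -1.06, 2.39, 2.23]
0 -105 0.00202 [0.51, 0.69, 1.35, -1.08, 2.23, 2.24]
0 -90 0.0147 [0.58, 0.56, 1.51, -1.08, 2.06, 2.23]
0 -75 0.04311 [0.64, 0.4, 1.66, -1.08, 1.9, 2.19]
0 -60 0.08834 [0.68, 0.22, 1.81, -1.08, 1.72, 2.1]
0 -45 0.14 [0.68, -0.05, 2.0, -1.08, 1.46, 1.9]
0 -30 0.13114 [0.31, -0.76, 2.5, -1.08, 0.54, 1.29]
0 -15 0.07774 [0.25, -0.76, 2.52, -1.08, 0.45, 1.22]
0 0 0.08507 [0.13, -0.76, 2.55, -1.08, 0.27, 1.13]
0 15 0.02906 [-1.0, -0.23, 2.55, 1.6, 1.49, -2.32]
0 30 0.0 [-1.02, -0.14, 2.52, 1.59, 1.55, -2.38]
0 45 0.0 [-0.99, 0.09, 2.31, 1.42, 1.71, -2.41]
0 60 0.0 [-0.91, 0.25, 2.09, 1.29, 1.84, -2.39]
0 75 0.0 [-0.81, 0.4, 1.88, 1.19, 1.98, -2.36]
0 90 0.0 [-0.71, 0.53, 1.67, 1.1, 2.13, -2.33]
0 105 0.0 [-0.6, 0.65, 1.47, 1.03, 2.28, -2.32]
0 120 0.0 [-0.49, 0.75, 1.29, 0.95, 2.43, -2.33]
10 -120 0.0 [0.41, 0.72, 1.2, -0.94, 2.33, 2.26]
10 -105 0.0 [0.51, 0.61, 1.37, -1.02, 2.16, 2.22]
10 -90 0.00047 [0.59, 0.49, 1.55, -1.08, 2.0, 2.2]
10 -75 0.01137 [0.65, 0.33, 1.7, -1.08, 1.83, 2.14]
10 -60 0.03619 [0.68, 0.14, 1.86, -1.08, 1.64, 2.03]
10 -45 0.06489 [0.67, -0.13, 2.04, -1.08, 1.38, 1.83]
10 -30 0.06322 [0.49, -0.57, 2.34, -1.08, 0.87, 1.45]
10 -15 0.02481 [0.3, -0.76, 2.5, -1.08, 0.53, 1.24]
10 0 0.041 [0.2, -0.76, 2.52, -1.08, 0.39, 1.14]
10 15 0.01168 [-0.89, -0.71, 2.55, 1.37, 1.2, -1.73]
10 30 0.0 [-1.0, -0.39, 2.49, 1.44, 1.44, -2.09]
10 45 0.0 [-0.97, -0.1, 2.29, 1.32, 1.62, -2.21]
10 60 0.0 [-0.9, 0.11, 2.08, 1.21, 1.77, -2.26]
10 75 0.0 [-0.81, 0.28, 1.87, 1.11, 1.91, -2.28]
10 90 0.0 [-0.7, 0.42, 1.67, 1.02, 2.06, -2.29]
10 105 0.0 [-0.59, 0.55, 1.47, 0.93, 2.21, -2.32]
10 120 0.0 [-0.48, 0.66, 1.29, 0.84, 2.36, -2.36]
```

```bash
cat > plan.py <<'E'
from ik import *
q=np.array(D[-1][0]);p0,R0=fk(q,P)
a=np.radians(60);t=np.radians(5)
z=np.array([np.cos(a)*np.cos(t),np.sin(a)*np.cos(t),-np.sin(t)]);x=np.array([-np.sin(a),np.cos(a),0]);y=np.cross(z,x)
pos=np.array([.4705,.0335,.165])-.038*z;Rt=R.from_matrix(np.c_[x,y,z])
rv=(Rt*R0.inv()).as_rotvec();N=14
print("rv",rv.round(3),"pos",pos.round(4),"d",(pos-p0).round(4),Rt.as_quat().round(4))
for i in range(1,N+1):
    s=i/N;pp=p0+(pos-p0)*s; pp[2]=p0[2]+(.25-p0[2])*s
    r=ik(pp,R.from_rotvec(rv*s)*R0,[q]);dq=r.x-q;q=r.x
    print(i,round(r.cost,6),q.round(2).tolist(),(np.abs(dq)*8).max().round(2),pp.round(3))
for zz in (.23,.21,.19,pos[2]):
    pp=pos.copy();pp[2]=zz;r=ik(pp,Rt,[q]);q=r.x;print(zz,round(r.cost,6),q.round(2).tolist())
E
python3 plan.py
```

```text
rv [ 1.086 -1.024  0.383] pos [0.4516 0.0007 0.1683] d [-0.0742  0.2349 -0.1161] [0.1908 0.7122 0.6526 0.1749]
1 0.0 [-0.56, 0.09, 1.28, 0.11, 1.75, -1.14] 0.86 [ 0.52  -0.217  0.282]
2 0.0 [-0.6, 0.04, 1.34, 0.22, 1.72, -1.2] 0.86 [ 0.515 -0.201  0.279]
3 0.0 [-0.64, -0.0, 1.4, 0.32, 1.7, -1.26] 0.87 [ 0.51  -0.184  0.277]
4 0.0 [-0.69, -0.04, 1.47, 0.43, 1.69, -1.32] 0.86 [ 0.505 -0.167  0.275]
5 0.0 [-0.73, -0.07, 1.53, 0.54, 1.68, -1.39] 0.85 [ 0.499 -0.15   0.272]
6 0.0 [-0.77, -0.09, 1.6, 0.64, 1.68, -1.47] 0.83 [ 0.494 -0.134  0.27 ]
7 0.0 [-0.81, -0.11, 1.66, 0.74, 1.68, -1.54] 0.81 [ 0.489 -0.117  0.267]
8 0.0 [-0.85, -0.11, 1.73, 0.84, 1.7, -1.62] 0.77 [ 0.483 -0.1    0.265]
9 0.0 [-0.88, -0.12, 1.79, 0.93, 1.71, -1.7] 0.73 [ 0.478 -0.083  0.262]
10 0.0 [-0.9, -0.11, 1.85, 1.02, 1.74, -1.78] 0.69 [ 0.473 -0.066  0.26 ]
11 0.0 [-0.91, -0.09, 1.9, 1.1, 1.77, -1.86] 0.65 [ 0.467 -0.05   0.257]
12 0.0 [-0.92, -0.07, 1.96, 1.17, 1.8, -1.94] 0.66 [ 0.462 -0.033  0.255]
13 0.0 [-0.92, -0.03, 2.01, 1.24, 1.83, -2.03] 0.69 [ 0.457 -0.016  0.252]
14 0.0 [-0.91, 0.01, 2.05, 1.3, 1.86, -2.12] 0.72 [0.452 0.001 0.25 ]
0.23 0.0 [-0.91, 0.05, 2.06, 1.29, 1.85, -2.17]
0.21 0.0 [-0.91, 0.09, 2.07, 1.28, 1.84, -2.22]
0.19 0.0 [-0.91, 0.13, 2.08, 1.26, 1.82, -2.27]
0.16831191822441102 0.0 [-0.91, 0.18, 2.09, 1.25, 1.8, -2.32]
```

carry_out --travel '[[-0.5,1.7,-0.2],[-0.5,1.7,-0.2],[-0.5,1.7,-0.2],[-0.5,1.7,-0.2],[-0.5,1.7,-0.2],[-0.5,1.7,-0.2],[-0.5,1.7,-0.2],[-0.5,1.7,-0.2],[-0.5,1.7,-0.2],[-0.5,1.7,-0.2],[-0.5,1.7,-0.2],[-0.5,1.7,-0.2],[-0.5,1.7,-0.2],[-0.5,1.7,-0.2],[0,0,0]]' --twist '[[0.078,-0.073,0.027],[0.078,-0.073,0.027],[0.078,-0.073,0.027],[0.078,-0.073,0.027],[0.078,-0.073,0.027],[0.078,-0.073,0.027],[0.078,-0.073,0.027],[0.078,-0.073,0.027],[0.078,-0.073,0.027],[0.078,-0.073,0.027],[0.078,-0.073,0.027],[0.078,-0.073,0.027],[0.078,-0.073,0.027],[0.078,-0.073,0.027],[0,0,0]]' --claw '[0,0,0,0,0,0,0,0,0,0,0,0,0,0,0]'

```text
clock: 11.28
position: [0.4442, 0.0185, 0.2265]
ee_rot: [0.188, 0.699, 0.673, 0.156]
ft_force: [-0.2, 0.3, -0.4]
opening: 0.0074
```

```bash
cat > chk.py <<'E'
import sys
from g import *
from bench import viewer
n=sys.argv[1]
s=manip.observe();ims=[]
Rc=R.from_quat(s["ee_rot"]);M=Rc.as_matrix();a=np.radians(60);t=np.radians(5)
z=np.array([np.cos(a)*np.cos(t),np.sin(a)*np.cos(t),-np.sin(t)]);x=np.array([-np.sin(a),np.cos(a),0]);y=np.cross(z,x)
Rt=R.from_matrix(np.c_[x,y,z]);pos=np.array([.4705,.0335,.165])-.038*z
print(s["clock"],s["joint_positions"].round(3),"pos",s["position"].round(4),"dpos_cm",((pos-s["position"])*100).round(2),"drot",(Rt*Rc.inv()).as_rotvec().round(3),"op",s["opening"],s["ft_force"].round(1),"yz",M[2,1].round(3))
lab=s["position"]+M@[0,.004,.038];print("label est",lab.round(4))
for k in("scene","side"):
    c=viewer.capture(k);T=np.linalg.inv(c["world_from_camera"]);p=T@np.r_[lab,1];q=c["intrinsics"]@p[:3];u,v=(q[:2]/q[2]).astype(int);print(k,u,v)
    pickle.dump(c,open(f"{n}_{k}.pkl","wb"))
    u=np.clip(u,60,450);v=np.clip(v,60,320);ims.append(cv2.resize(c["frame"][v-60:v+60,u-60:u+60],(400,400),interpolation=cv2.INTER_CUBIC))
cv2.imwrite(f"pics/{n}.png",np.hstack(ims))
E
python3 chk.py c1
```

```text
11.275 [-0.887  0.065  2.088  1.305  1.871 -2.168] pos [0.4442 0.0185 0.2265] dpos_cm [ 0.73 -1.78 -5.82] drot [-0.052 -0.011 -0.03 ] op 0.007354006453096381 [-0.2  0.3 -0.4] yz 0.998
label est [0.4624 0.0521 0.2288]
scene 284 129
side 300 173
```

View pics/c1.png

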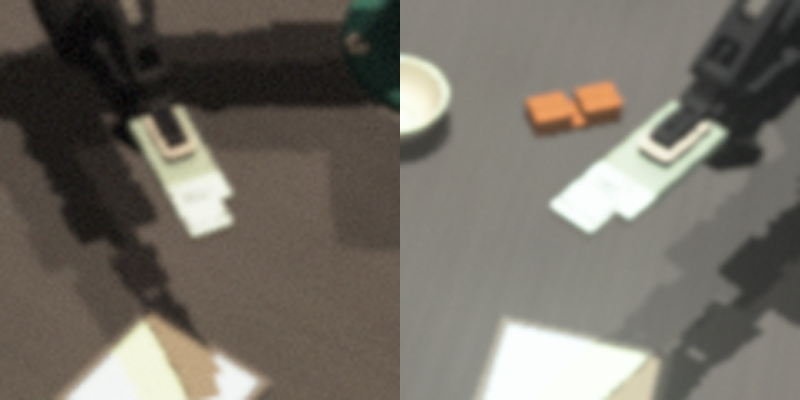

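carry_out --travel '[[0.2,-0.5,-1.5],[0.2,-0.5,-1.5],[0.2,-0.4,-1.5],[0.1,-0.3,-1.2],[0,0,-0.7],[0,0,0],[0,0,0]]' --twist '[[-0.02,0,-0.01],[-0.02,0,-0.01],[-0.01,0,-0.01],[0,0,0],[0,0,0],[0,0,0],[0,0,0]]' --claw '[0,0,0,0,0,0,0]'

```text
clock: 12.25
position: [0.4546, -0.0044, 0.1619]
ee_rot: [0.192, 0.717, 0.646, 0.177]
ft_force: [-1.1, -0.5, -0.2]
opening: 0.0074
```

```bash
python3 chk.py c2
python3 - <<'E'
from h import *
from bench import viewer
# label centre from depth+white colour
for k in("scene","side"):
    c=pickle.load(open(f"c2_{k}.pkl","rb"));w=cloud(c);g=cv2.cvtColor(c["frame"],cv2.COLOR_BGR2GRAY)
    m=(w[...,2]>.1)&(w[...,2]<.2)&(np.hypot(w[...,0]-.47,w[...,1]-.033)<.08);P=w[m];A=np.c_[P[:,:2],np.ones(len(P))];
    m2=m&(g>185);print(k,m.sum(),m2.sum(),np.median(w[m2],0).round(4) if m2.any() else "",P[P[:,1]>.02].mean(0).round(3))
    wb=cloud(c)
    for nm,(x,y) in(("B",(.632,.05)),("C",(.503,.298))):
        m=(np.hypot(wb[...,0]-x,wb[...,1]-y)<.04)&(wb[...,2]>.1)&(wb[...,2]<.115);Q=wb[m];c0=pickle.load(open("d0.pkl","rb"))[k];w0=cloud(c0);m0=(np.hypot(w0[...,0]-x,w0[...,1]-y)<.04)&(w0[...,2]>.1)&(w0[...,2]<.115);print(" ",nm,Q.mean(0).round(4),w0[m0].mean(0).round(4))
E
```

```text
12.25 [-0.911  0.188  2.08   1.24   1.79  -2.331] pos [ 0.4546 -0.0044  0.1619] dpos_cm [-0.3   0.51  0.64] drot [ 0.017 -0.003  0.006] op 0.007390326686391203 [-1.1 -0.5 -0.2] yz 0.995
label est [0.4739 0.0286 0.162 ]
scene 271 147
side 294 187
scene 646 333 [0.4682 0.019  0.1639] [0.477 0.033 0.161]
  B [0.6356 0.0477 0.1056] [0.6357 0.0473 0.1057]
  C [0.5034 0.2954 0.1053] [0.5039 0.295  0.1056]
side 928 644 [0.4645 0.011  0.1645] [0.476 0.033 0.161]
  B [0.6355 0.0469 0.1055] [0.6358 0.0479 0.1056]
  C [0.503  0.2956 0.1058] [0.5031 0.2956 0.1059]
```

View pics/c2.png

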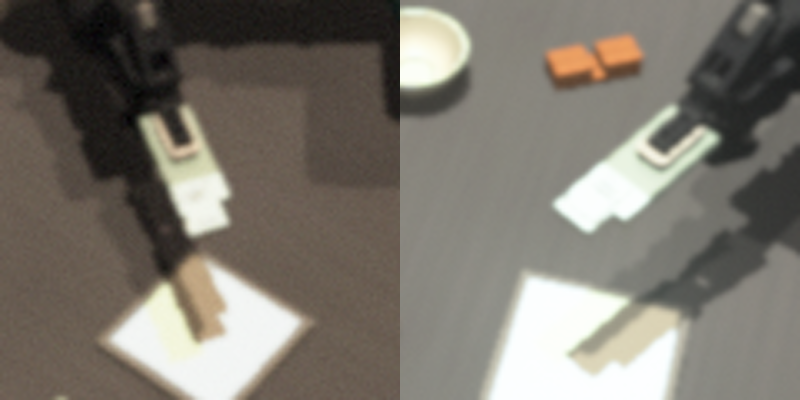

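carry_out --travel '[[0,0,0],[0,0,0],[0,0,0],[0,0,0]]' --twist '[[0,0,0],[0,0,0],[0,0,0],[0,0,0]]' --claw '[0,0,0,0]'

```text
clock: 12.85
position: [0.4546, -0.0042, 0.1626]
ee_rot: [0.192, 0.718, 0.645, 0.178]
ft_force: [-1.4, 0.3, -0.0]
opening: 0.0074
```

Run:
```python
from bench import manip
s=manip.observe();print(s["position"],s["joint_vel"].round(4),s["opening"]);print(manip.close_job())
```

```text
[ 0.4546302  -0.00422206  0.16257043] [ 0.0004 -0.0016  0.0019 -0.0007  0.0002 -0.0013] 0.007360094463648172
the job is handed in; nothing more can be done
None
```

I gripped the notched slide by its clear end and lifted it straight out of its stand. I then turned it label-up and handed the job in at about 12.9 s, with the gripper holding the slide over the light pad.

- **Position:** the middle of the frosted end was about 6 mm from the pad's centre and about 154 mm above the pad. This was worked out from the arm's pose; the depth images agreed to within a few millimetres. "About a hand's breadth" is nearer 100 mm, but 154 mm is within the 50–220 mm limit.
- **Label and notch:** both fixed cameras showed the white label on top and the notch on the expected side. The tilt from level was about 6°.
- **Grip:** the fingers held steady at 7.4 mm opening under the 50 N grip I set, about 27 mm from the slide's centre towards the clear end. The arm was at rest.
- **Plain slides:** both measured within 1 mm of where they started.

No check failed or disagreed. In one check, a brightness cut meant to pick out the label also caught part of the clear glass, so I did not use its centre.

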